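Scrape the lino offcuts off the carving board

TASK

Take the scraper block and, with it, sweep all six green lino offcuts off the carving board into the red tray at the end of the board; do not touch the offcuts with the gripper or the arm. Then stand the scraper back upright on its orange mat and let go. Leave the jar and the other things on the table where they are.

Things in the scene. Friction and masses are not known exactly. Their poses are not given: they have to be found in the camera images.
- board: Fixed plywood carving board, 190 mm along its x, 220 mm along its y, its flat top 30 mm above the table. Origin: centre of its underside, on the table. Along its two long edges (x = -95 to -85 and +85 to +95 mm) run dark wooden rails standing 10 mm above the top; the two ends (y = -110 and +110 mm) are open and a tray stands against each. Turned a little about the vertical.
- chip_tray: Red, empty, open tray for the offcuts, fixed, against one open end of the board (2 mm gap), which end varies. 190 mm along its x, 110 mm along its y, walls 4 mm thick and 20 mm high (10 mm lower than the board's top), inner floor 4 mm above the table. Origin: centre of its underside. Its axes are parallel to the board's; its centre lies at y = +167 or -167 mm in the board's frame.
- tube_tray: Blue tray of the same size, fixed, against the other open end of the board, with three ink tubes lying in it (32 mm high in all). No offcuts belong here. Origin: centre of its underside.
- mat: Orange rubber mat, the scraper's place, fixed on the table, 170 mm along its x, 100 mm along its y, 4 mm thick; left or right of the trays. Origin: centre of its underside.
- scraper: Scraper block standing upright on the mat, loose, about 0.16 kg, 66 mm high. Black rubber foot 120 mm along its x, 30 mm along its y, 16 mm high; above it a wooden grip 100 mm along x, 22 mm along y, from 16 to 66 mm above the underside, with a yellow band round the top: take it across its 22 mm. Symmetrical: it sweeps equally well to +y and -y. Origin: centre of the foot's underside; z up.
- chip0: Loose offcut of green lino with a tan backing, 30 x 20 x 10 mm, about 11 g, lying flat on the board. Origin: centre of its underside as it starts.
- chip1: Loose offcut of green lino with a tan backing, 26 x 22 x 10 mm, about 11 g, lying flat on the board. Origin: centre of its underside as it starts.
- chip2: Loose offcut of green lino with a tan backing, 32 x 18 x 10 mm, about 11 g, lying flat on the board. Origin: centre of its underside as it starts.
- chip3: Loose offcut of green lino with a tan backing, 28 x 20 x 10 mm, about 11 g, lying flat on the board. Origin: centre of its underside as it starts.
- chip4: Loose offcut of green lino with a tan backing, 24 x 22 x 10 mm, about 11 g, lying flat on the board. Origin: centre of its underside as it starts.
- chip5: Loose offcut of green lino with a tan backing, 30 x 22 x 10 mm, about 11 g, lying flat on the board. Origin: centre of its underside as it starts.
- jar: Closed green glass ink jar with a white lid, 73 mm across, 102 mm high, on the opposite side of the trays from the mat; leave it. Origin: centre of its underside.
- roller: Black ink roller with a wooden handle beyond the board; about 190 x 160 mm, 44 mm high; leave it.
- palette: White plate beyond the board, 140 mm across, 16 mm high; leave it.
- ink_can: Ink can beyond the board, 68 mm across, 85 mm high; leave it.
- gouge: Hand tool with a wooden handle, 160 mm long, lying beyond the board; leave it.

How it is judged (in metres and radians):
On the way, in this order (a step that is already met when the one before it is completed fails the run):
1. the scraper's foot is brought down to the carving board's top (within 10 mm) (x of scraper in the frame of board between -0.09 and 0.09 m and y of scraper in the frame of board between -0.12 and 0.12 m and z of scraper in the frame of board below 0.04 m), for 0.1 s.
2. all six offcuts lie in the red tray (x of chip0 in the frame of chip_tray between -0.095 and 0.095 m and y of chip0 in the frame of chip_tray between -0.055 and 0.055 m and z of each of chip0, chip1, chip2, chip3, chip4, chip5 in the frame of chip_tray below 0.03 m and x of chip1 in the frame of chip_tray between -0.095 and 0.095 m and y of chip1 in the frame of chip_tray between -0.055 and 0.055 m and x of chip2 in the frame of chip_tray between -0.095 and 0.095 m and y of chip2 in the frame of chip_tray between -0.055 and 0.055 m and x of chip3 in the frame of chip_tray between -0.095 and 0.095 m and y of chip3 in the frame of chip_tray between -0.055 and 0.055 m and x of chip4 in the frame of chip_tray between -0.095 and 0.095 m and y of chip4 in the frame of chip_tray between -0.055 and 0.055 m and x of chip5 in the frame of chip_tray between -0.095 and 0.095 m and y of chip5 in the frame of chip_tray between -0.055 and 0.055 m), for 0.2 s.
At the end, for the whole second after the job is handed in: All six offcuts are in the red tray (their origins within its outline and less than 30 mm above the table) and at rest; the scraper stands upright (within 0.15 rad) and at rest on the orange mat, its origin within 60 mm of the mat's centre along the mat's x and 45 mm along its y (all of step 2 and linear speed of each of chip0, chip1, chip2, chip3, chip4, chip5, scraper below 0.02 m/s and x of scraper in the frame of mat between -0.06 and 0.06 m and y of scraper in the frame of mat between -0.045 and 0.045 m and z of scraper in the frame of mat below 0.01 m and angle between scraper's own z axis and vertical below 0.15 rad); the robot touches nothing.
It fails at once if an offcut is touched by the gripper or the arm (more than 0.5 N) (contact force between any of the fingers, the arm and chip0 above 0.5 N or contact force between any of the fingers, the arm and chip1 above 0.5 N or contact force between any of the fingers, the arm and chip2 above 0.5 N or contact force between any of the fingers, the arm and chip3 above 0.5 N or contact force between any of the fingers, the arm and chip4 above 0.5 N or contact force between any of the fingers, the arm and chip5 above 0.5 N).
It fails at once if the jar, roller, palette, ink can or gouge is moved by more than 30 mm (distance of any of jar, roller, palette, ink_can, gouge from where it was at the start of the episode above 0.03 m).
It also fails if it takes over 58 s, if anything falls off the work surface, if the arm or the gripper's body presses on something with over 40 N, if the wrist force passes 120 N, or if a joint passes its speed limit or range.

ROBOT

A 6-joint arm with a two-finger parallel gripper is mounted at the origin on the work surface. World frame = base frame: x ahead of the robot, y to its left, z up, the work surface at z = 0. Lengths are in m, angles in degrees, forces in N, time in s.
With the tool pointing down it reaches from about 0.375 to 0.9 m from the base axis. Payload 3.1 kg.
Tool frame: the origin (TCP) lies on the centre line of the jaws, within the pads' length; the fingertips stand 25 mm ahead of it and the grasp point (between the pads) lies 6 mm ahead of it; y points along the fingers, x is the direction in which the jaws open and shut, and the axes are right-handed (so a half turn about y gives the same grasp; the last joint's range is limited). The gripper opens to 87 mm and grips with 3 to 60 N. Pads are 19 mm wide; open, the fingers measure 117 mm over their backs; the gripper's body (75 mm by 190 mm) begins 51 mm behind the grasp point.
Start: joints at [-81.389, 30.224, 82.088, -0, 67.689, -10.227], TCP at [0.202, -0.591, 0.248] pointing down, gripper open.
Joint ranges: [-176.69, 176.69], [-43.24, 126.21], [12.49, 139.97], [-82, 262], [0, 151.66], [-163.58, 163.58]. Speed limits (degrees/s): [159.86, 159.86, 180, 180, 180, 180].

INTERFACE

Orientations are given as a 3x3 rotation matrix whose columns are the frame's x, y, z axes.
In Python, from rig import * gives the robot as it stands.
- The arm moves only by the tool play_rows, never from a script. Its argument "commands" is a list of rows, each a list of 2 entries, a list of its own where there are three numbers: the shift along the world's x, y, z in m, then the turn, a rotation vector about the world's x, y, z in rad. A call has 1 to 10 rows; each row is the pose to reach, as a shift and turn from the pose commanded when the call began; what a row does not reach only later rows make up. A row lasts 1/8 s, in which the tool goes at most 62.5 mm and 10.7 degrees, less where a joint would pass 70% of its speed; a pose out of reach is approached as far as the arm can. A call with a gripper value outside its range is refused whole. "gripper" is the finger opening in m, from 0 to 0.087, set as the call begins (left out, the last holds). The fingers move at their own pace and stop on an object; the grip force is fixed at half the most. Time passes only in rows, so rows that repeat a pose let the fingers close. It gives the time, the measured TCP pose, the force and the opening at its end, in the units of the state.
- read_state(): the state, without advancing time (a new reading comes with each control period).
- capture(name): name is "side" or "top"; returns a dict with "frame" (400x640x3 uint8, red, green, blue), "depth" (400x640 float32, m along the optical axis (not along the pixel's ray), 0 where there is no reading), "mtx" (3x3 intrinsics, pixels), "cam_to_world" (4x4, takes a point from camera to world coordinates). Camera axes: x right, y down, z forward; pixel columns grow to the right and rows downward; lengths in m; the calibration is good to about 2 mm. A picture is of the moment at which its call begins.
- hand_in(): hands the job in, once; it reports no verdict.
The state is a dict: "time_s": time; "joint_positions": joint angles; "qvel": joint speeds; "tau": joint torques, N m; "position": TCP position; "tcp_rot": TCP orientation; "force": force on the tool from outside, world axes, zero at the start; "moment": the same for the moment, N m; "opening": opening from 0.0 (shut) to 1.0 (fully open).
Only numpy, scipy, OpenCV 4.12 (cv2) and the standard library are available. Lean on these libraries where they do the work, as an engineer would, in place of code of your own. Each camera call takes 0.05 s, during which the arm holds its last target. There are 200 camera calls.

## Working session

There is one attempt and no reset: what is moved stays moved. The work goes in short steps, Python scripts to look and compute and a tool call to move; the robot and the scene stay as the last step left them, time stands still between calls to the robot, and variables do not carry over. Pictures are saved under pics/ and viewed, about 8 in all and at most 12, crops included, and the job is handed in when it is done.

Besides the shell and the picture viewer there is one more tool, called after ">>>" by a JSON object that holds its "api" and its "payload", one argument or row to a line. play_rows: Moves the arm, as the interface text tells. Its arguments: {"type":"object","properties":{"commands":{"type":"array"},"gripper":{"type":"number"}},"required":["commands"]}

```bash
mkdir -p pics; cat > h.py <<'E'
from rig import *
import numpy as np, cv2
def grab(n):
    c=capture(n); np.savez(f'{n}.npz',**{k:np.asarray(c[k]) for k in("frame","depth","mtx","cam_to_world")}); return c
def load(n): return dict(np.load(f'{n}.npz'))
def cloud(c):
    K=c["mtx"];T=c["cam_to_world"];d=c["depth"];v,u=np.mgrid[:400,:640]
    p=np.stack([(u-K[0,2])/K[0,0]*d,(v-K[1,2])/K[1,1]*d,d],-1)
    return p@T[:3,:3].T+T[:3,3]
def save(n,f): cv2.imwrite(f'pics/{n}.png',cv2.cvtColor(f,cv2.COLOR_RGB2BGR))
E
python3 - <<'E'
from h import *
for n in("top","side"):
    c=grab(n); save(n+"0",c["frame"]); print(n,c["cam_to_world"].round(3).tolist(),c["mtx"].tolist())
s=read_state();print(s["time_s"],s["position"],np.round(s["tcp_rot"],3).tolist(),s["force"],s["opening"])
E
```

```text
top [[0.007, -0.988, 0.152, 0.426], [-1.0, -0.007, 0.002, 0.002], [-0.001, -0.152, -0.988, 1.387], [0.0, 0.0, 0.0, 1.0]] [[485.88981255255226, 0.0, 317.0668262095569], [0.0, 485.88981255255226, 192.82699267991185], [0.0, 0.0, 1.0]]
side [[0.975, -0.147, 0.166, 0.451], [-0.221, -0.64, 0.736, -0.848], [-0.002, -0.754, -0.657, 0.801], [0.0, 0.0, 0.0, 1.0]] [[464.7227151134243, 0.0, 315.3853144230251], [0.0, 464.7227151134243, 201.49282666049828], [0.0, 0.0, 1.0]]
0.1 [ 0.20176494 -0.59090094  0.24668832] [[0.323, -0.0, 0.946], [-0.946, 0.002, 0.323], [-0.002, -1.0, 0.0]] [-0.37402818  0.16056674  0.52235189] 0.9944803222756897
```

View pics/top0.png

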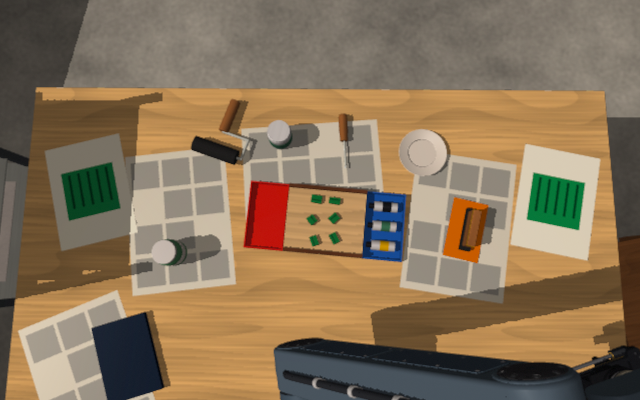

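View pics/side0.png

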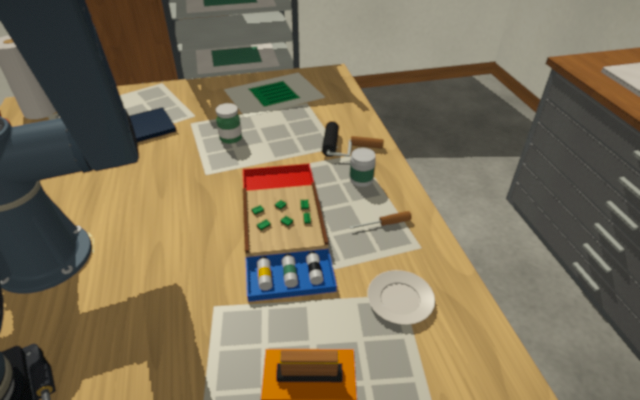

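The top view shows the red tray at (266,216), the board at (325,220) with six offcuts, the blue tray at (386,226), and the scraper on the orange mat near (472,226). The jar is at (168,252). Next I measure these.

```bash
python3 - <<'E'
from h import *
c=load("top");P=cloud(c);hsv=cv2.cvtColor(c["frame"],cv2.COLOR_RGB2HSV);H,S,V=[hsv[...,i].astype(int) for i in range(3)]
v,u=np.mgrid[:400,:640]
def rect(n,m):
    q=P[m];q=q[np.isfinite(q).all(1)]
    r=cv2.minAreaRect((q[:,:2]*1000).astype(np.float32));print(n,m.sum(),np.round(r[0],1),np.round(r[1],1),round(r[2],2),'z',np.percentile(q[:,2],[2,50,98]).round(4))
Z=P[...,2]
box=lambda a,b,c_,d:(u>a)&(u<b)&(v>c_)&(v<d)
rect('red',box(240,292,175,260)&((H<4)|(H>176))&(S>180)&(V>80))
rect('blue',box(355,415,185,270)&(H>105)&(H<125)&(S>150))
rect('mat',box(430,505,190,270)&(H>6)&(H<16)&(S>220)&(Z<.015))
rect('mat+scr',box(440,495,194,266)&(Z>.02))
rect('scrtop',box(440,505,190,270)&(Z>.055))
rect('foot',box(440,505,190,270)&(Z>.01)&(Z<.05))
rect('board+',box(282,372,180,262)&(Z>.024))
rect('rail',box(275,372,180,262)&(Z>.036))
g=(box(295,355,190,250)&(H>50)&(H<80)&(S>120)).astype(np.uint8)
n,l,st,ce=cv2.connectedComponentsWithStats(g)
for i in range(1,n):
    if st[i,4]>15: rect('chip',l==i)
rect('jar',box(145,190,230,275)&(Z>.08))
f=c["frame"][175:275,430:510];save('scr',cv2.resize(f,None,fx=7,fy=6*1.0,interpolation=cv2.INTER_CUBIC)[:600])
E
```

```text
red 2532 [548.   97.9] [211.9 227.5] 85.26 z [-0.0006  0.0055  0.0238]
blue 1703 [ 529.8 -121.8] [230.5 226.1] 85.61 z [-0.0003  0.006   0.0251]
mat 1317 [ 536.4 -417.4] [ 98.4 167.3] 76.92 z [-0.0008  0.0053  0.0115]
mat+scr 573 [ 462.4 -237.6] [112.4 470.9] 22.09 z [0.0208 0.0684 1.3872]
scrtop 378 [ 465.9 -235. ] [ 92.6 471.3] 20.7 z [0.0576 0.0707 1.3872]
foot 363 [ 548.1 -438. ] [145.6 198.7] 81.81 z [0.0101 0.0198 0.0484]
board+ 5424 [543.5 -23.7] [246.9 235.6] 89.57 z [0.0257 0.032  0.0449]
rail 1194 [539.5 -17.5] [218.7 229.7] 84.95 z [0.0362 0.0408 1.3872]
chip 74 [617.1   6.7] [27.2 21.9] 79.24 z [0.0354 0.0408 0.0468]
chip 64 [612.3 -43.8] [29.8 17. ] 80.13 z [0.036  0.0405 0.0447]
chip 66 [563.6 -42.6] [19.7 24.4] 39.25 z [0.0322 0.0403 0.046 ]
chip 59 [558.4  20.1] [22.1 19.4] 43.09 z [0.0356 0.0413 0.0469]
chip 66 [507.3 -42.6] [26.3 17.6] 27.78 z [0.0326 0.0413 0.046 ]
chip 63 [500.2  12.5] [25.  18.3] 19.14 z [0.0341 0.0408 0.0472]
jar 504 [461.  219.7] [437.3  61. ] 88.79 z [0.084  0.1026 0.1094]
```

View pics/scr.png

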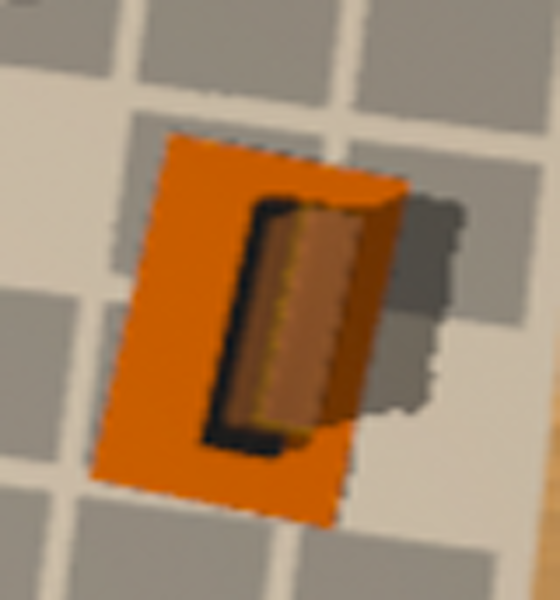

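The enlarged crop shows the scraper upright: its grip top has corners at crop (305,205), (362,210), (312,430), (255,425). The mat corners are at (168,135), (408,180), (333,525), (92,478). I'll intersect these rays with the known heights.

```bash
cat >> h.py <<'E'
def ray(c,uv,z):
    K=c["mtx"];T=c["cam_to_world"];uv=np.atleast_2d(uv).astype(float)
    d=np.c_[(uv-K[[0,1],[2,2]])/K[[0,1],[0,1]],np.ones(len(uv))]@T[:3,:3].T;o=T[:3,3]
    return (o+d*((z-o[2])/d[:,2])[:,None])[:,:2]
def rr(n,q):
    r=cv2.minAreaRect((np.asarray(q)*1000).astype(np.float32));print(n,np.round(r[0],1),np.round(r[1],1),round(r[2],2));return r
E
python3 - <<'E'
from h import *
c=load("top")
cr=lambda a:np.array(a)/[7,6]+[430-.4,175-.4]
rr('grip',ray(c,cr([(305,205),(362,210),(312,430),(255,425)]),.070))
rr('mat',ray(c,cr([(168,135),(408,180),(333,525),(92,478)]),.004))
f=c["frame"];hsv=cv2.cvtColor(f,cv2.COLOR_RGB2HSV);H,S,V=[hsv[...,i].astype(int) for i in range(3)];P=cloud(c);Z=P[...,2]
def big(m):
    m=cv2.morphologyEx(m.astype(np.uint8),cv2.MORPH_OPEN,np.ones((3,3)));n,l,st,_=cv2.connectedComponentsWithStats(m)
    return l==1+np.argmax(st[1:,4])
v,u=np.mgrid[:400,:640];b=lambda a,d:(u>a)&(u<d)&(v>170)&(v<275)
for n,m in(("red",((H<4)|(H>176))&(S>180)&(V>60)&b(235,300)),("blue",(H>105)&(H<125)&(S>120)&b(355,415))):
    m=big(m);uv=np.c_[u[m],v[m]];rr(n+' z20',ray(c,uv,.02));
# rails
m=(Z>.034)&(Z<.047)&b(283,368)&(H<20)&(V<150); 
for n,mm in(("railfar",m&(v<205)),("railnear",m&(v>235))):
    mm=big(mm);q=ray(c,np.c_[u[mm],v[mm]],.04);rr(n,q);k=np.polyfit(q[:,1],q[:,0],1);print(k,np.degrees(np.arctan(k[0])))
m=(b(282,372)&(Z>.028)&(Z<.036));q=P[m];print('boardZ',np.median(q[:,2]))
ta=P[230:260,255:260,2];print('table',np.median(P[280:300,280:340,2]))
j=(Z>.095)&(Z<.11)&(u>140)&(u<195)&(v>225)&(v<280);print('jar',np.median(P[j],0))
save('board',cv2.resize(f[172:272,238:412],None,fx=4.5,fy=4.5,interpolation=cv2.INTER_CUBIC))
E
```

```text
grip [ 536.3 -420.8] [ 22.  105.4] 76.79
mat [ 536.5 -418.3] [ 99.8 168.1] 77.42
red z20 [571.7 148.1] [108.1 188.5] 85.22
blue z20 [ 543.7 -184. ] [109.2 188.9] 85.17
railfar [648.8 -11.6] [186.8  11.4] 85.13
[0.08261894 0.65011503] 4.7229896102250395
railnear [467.6 -23.8] [88.9 10.2] 85.25
[0.07954495 0.46938764] 4.548013956591121
boardZ 0.03152024017147981
table 0.0010664508788028604
jar [0.46559314 0.40564779 0.10262361]
```

View pics/board.png

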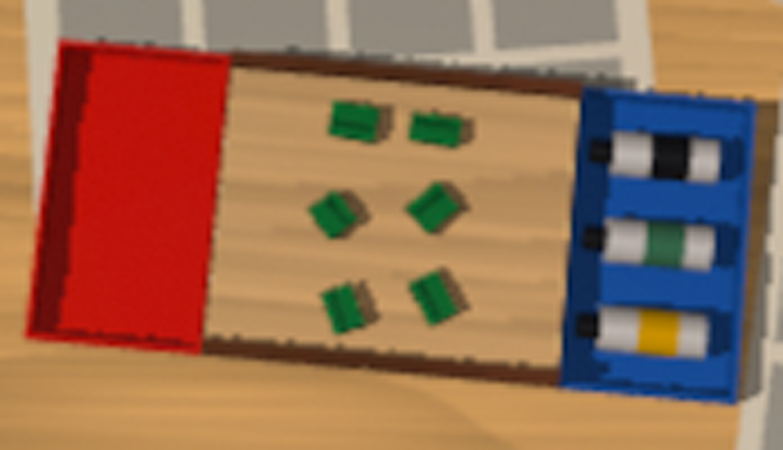

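The crop agrees with the numbers: tray centres are 333 mm apart (expected 334) and the rails 180 mm. That puts the board centre at (0.558, -0.018) and its y axis at 85.2°. The offcuts lie within x ±70 and y -40 to +50 mm in the board frame. The scraper is at (0.536, -0.4205) with its y axis at 76.8°. I'm moving above it now.

>>> {"api": "play_rows", "payload": {
  "commands": [
    [[0.05,0.025,0.0],[0,0,-0.1]],
    [[0.1,0.05,-0.01],[0,0,-0.25]],
    [[0.15,0.075,-0.02],[0,0,-0.4]],
    [[0.2,0.1,-0.04],[0,0,-0.559]],
    [[0.25,0.127,-0.06],[0,0,-0.559]],
    [[0.3,0.152,-0.07],[0,0,-0.559]],
    [[0.334,0.17,-0.088],[0,0,-0.559]],
    [[0.334,0.17,-0.088],[0,0,-0.559]],
    [[0.334,0.17,-0.088],[0,0,-0.559]]
  ],
  "gripper": 0.087
}}

```text
time_s: 1.23
position: [0.5353, -0.4216, 0.1592]
tcp_rot: [[-0.228, -0.001, 0.974], [-0.974, 0.0, -0.228], [-0.0, -1.0, -0.001]]
force: [-1.6, 0.3, -0.2]
opening: 0.996
```

```bash
python3 - <<'E'
from h import *
s=read_state();print(s["time_s"],s["position"],np.round(s["tcp_rot"],3).tolist(),s["force"])
c=grab("side");f=c["frame"];save('s1',cv2.resize(f[200:400,180:440],None,fx=3,fy=3,interpolation=cv2.INTER_CUBIC))
E
```

```text
1.225 [ 0.53530766 -0.42155441  0.15920127] [[-0.228, -0.001, 0.974], [-0.974, 0.0, -0.228], [-0.0, -1.0, -0.001]] [-1.64908168  0.25786232 -0.23128255]
```

View pics/s1.png

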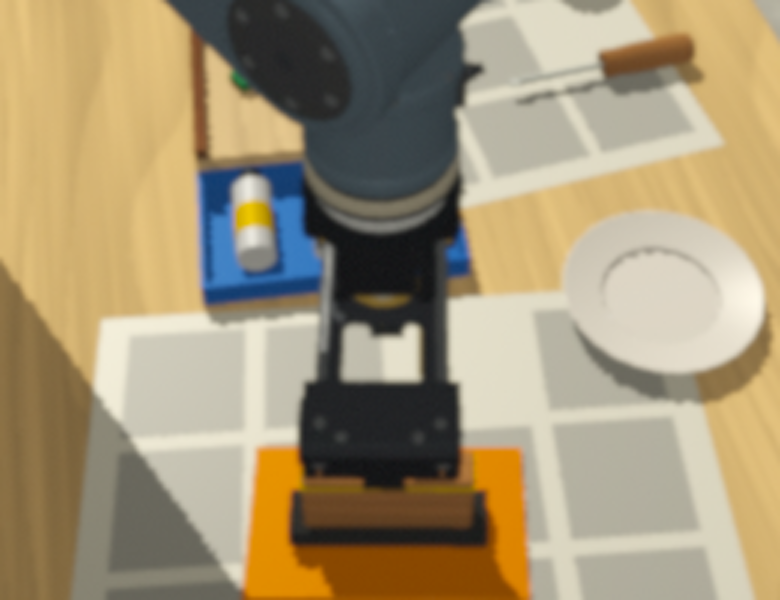

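The gripper hangs over the scraper: its jaws at (380,430) straddle the grip at (389,500), well within the opening. I'm descending and closing.

>>> {"api": "play_rows", "payload": {
  "commands": [
    [[0,0,-0.04],[0,0,0]],
    [[0,0,-0.08],[0,0,0]],
    [[0,0,-0.101],[0,0,0]],
    [[0,0,-0.101],[0,0,0]]
  ]
}}

```text
time_s: 1.78
position: [0.5344, -0.4216, 0.0574]
tcp_rot: [[-0.23, -0.002, 0.973], [-0.973, 0.002, -0.23], [-0.002, -1.0, -0.003]]
force: [0.5, 0.0, 0.8]
opening: 0.998
```

>>> {"api": "play_rows", "payload": {
  "commands": [
    [[0,0,0],[0,0,0]],
    [[0,0,0],[0,0,0]],
    [[0,0,0],[0,0,0]],
    [[0,0,0],[0,0,0]],
    [[0,0,0],[0,0,0]],
    [[0,0,0],[0,0,0]]
  ],
  "gripper": 0.0
}}

```text
time_s: 2.52
position: [0.5358, -0.4214, 0.0585]
tcp_rot: [[-0.228, -0.0, 0.974], [-0.974, 0.0, -0.228], [-0.0, -1.0, -0.0]]
force: [-0.2, -0.5, 0.5]
opening: 0.4
```

>>> {"api": "play_rows", "payload": {
  "commands": [
    [[0,0,0.03],[0,0,0]],
    [[0,0,0.08],[0,0,0]],
    [[0,0,0.1],[0,0,0]],
    [[0,0,0.1],[0,0,0]]
  ]
}}

```text
time_s: 3.02
position: [0.5365, -0.4221, 0.1601]
tcp_rot: [[-0.228, 0.002, 0.974], [-0.974, -0.003, -0.228], [0.002, -1.0, 0.003]]
force: [-0.4, 0.4, -0.0]
opening: 0.017
```

The fingers close slowly (about 0.07 m/s), so I lifted too early and the grip slipped past. I'll reopen and look.

>>> {"api": "play_rows", "payload": {
  "commands": [
    [[0,-0.0,0.02],[0,0,0]],
    [[0,0,0.02],[0,0,0]]
  ],
  "gripper": 0.087
}}

```text
time_s: 3.28
position: [0.5358, -0.4215, 0.1778]
tcp_rot: [[-0.228, -0.0, 0.974], [-0.974, 0.0, -0.228], [-0.0, -1.0, -0.0]]
force: [-1.0, -0.3, 0.1]
opening: 0.169
```

```bash
python3 - <<'E'
from h import *
c=grab("side");a=cv2.resize(c["frame"][280:400,220:400],None,fx=3.3,fy=3.3,interpolation=cv2.INTER_CUBIC)
t=grab("top");b=cv2.resize(t["frame"][175:275,430:530],(396,396),interpolation=cv2.INTER_CUBIC)
o=np.zeros((396,800,3),np.uint8);a=a[:396,:396];o[:,:a.shape[1]]=a;o[:,404:800]=b;save('s2',o)
print(read_state()["opening"])
E
```

```text
0.25202753901161545
```

View pics/s2.png

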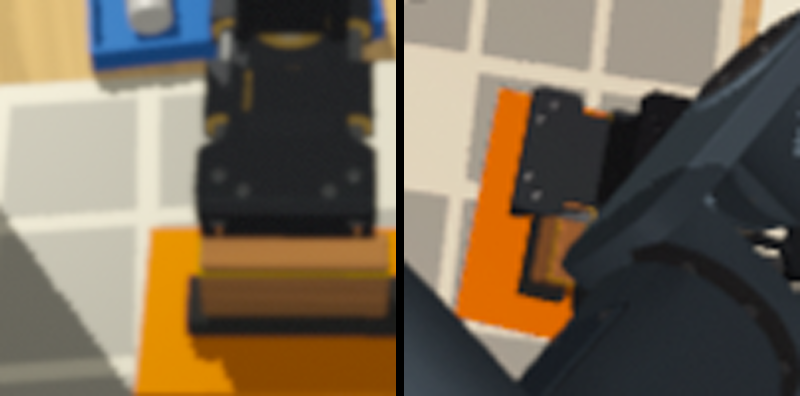

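The scraper still stands at its place on the mat, undisturbed. I'll open to 60 mm, descend, then close with enough time.

>>> {"api": "play_rows", "payload": {
  "commands": [
    [[0,0,0],[0,0,0]],
    [[0,0,0],[0,0,0]],
    [[0,0,0],[0,0,0]],
    [[0,0,0],[0,0,0]],
    [[0,0,0],[0,0,0]],
    [[0,0,-0.04],[0,0,0]],
    [[0,0,-0.08],[0,0,0]],
    [[0,0,-0.12],[0,0,0]],
    [[0,0,-0.12],[0,0,0]]
  ],
  "gripper": 0.06
}}

```text
time_s: 4.5
position: [0.5338, -0.4194, 0.0551]
tcp_rot: [[-0.228, -0.006, 0.974], [-0.974, 0.006, -0.228], [-0.005, -1.0, -0.007]]
force: [-0.1, -0.1, -0.1]
opening: 0.69
```

>>> {"api": "play_rows", "payload": {
  "commands": [
    [[0,0,0],[0,0,0]],
    [[0,0,0],[0,0,0]],
    [[0,0,0],[0,0,0]],
    [[0,0,0],[0,0,0]],
    [[0,0,0],[0,0,0]],
    [[0,0,0],[0,0,0]],
    [[0,0,0],[0,0,0]],
    [[0,0,0],[0,0,0]]
  ],
  "gripper": 0.0
}}

```text
time_s: 5.5
position: [0.536, -0.4217, 0.0591]
tcp_rot: [[-0.228, 0.0, 0.974], [-0.974, -0.001, -0.228], [0.0, -1.0, 0.001]]
force: [-0.7, 0.3, 5.0]
opening: 0.244
```

Gripped: the opening of 0.244 is about 21 mm. I'll lift and check.

>>> {"api": "play_rows", "payload": {
  "commands": [
    [[0,0,0.02],[0,0,0]],
    [[0,0,0.05],[0,0,0]],
    [[0,0,0.09],[0,0,0]],
    [[0,0,0.1],[0,0,0]]
  ]
}}

```text
time_s: 6.0
position: [0.5372, -0.4228, 0.162]
tcp_rot: [[-0.228, 0.004, 0.974], [-0.974, -0.005, -0.228], [0.004, -1.0, 0.005]]
force: [0.3, -0.2, -1.6]
opening: 0.253
```

>>> {"api": "play_rows", "payload": {
  "commands": [
    [[0.005,0.05,0],[0,0,0.03]],
    [[0.01,0.1,0],[0,0,0.06]],
    [[0.015,0.155,0],[0,0,0.09]],
    [[0.02,0.21,0],[0,0,0.12]],
    [[0.027,0.265,0],[0,0,0.146]],
    [[0.034,0.312,0],[0,0,0.146]],
    [[0.034,0.312,-0.02],[0,0,0.146]],
    [[0.034,0.312,-0.05],[0,0,0.146]],
    [[0.034,0.312,-0.05],[0,0,0.146]]
  ]
}}

```text
time_s: 7.12
position: [0.5674, -0.1083, 0.1059]
tcp_rot: [[-0.084, -0.007, 0.996], [-0.996, 0.003, -0.084], [-0.002, -1.0, -0.007]]
force: [-0.1, -0.3, -1.1]
opening: 0.249
```

```bash
python3 - <<'E'
from h import *
s=read_state();p=np.array(s["position"]);print(s["time_s"],p,s["opening"],s["force"])
c=grab("side");save('s3',cv2.resize(c["frame"][130:320,200:400],None,fx=3.1,fy=3.1,interpolation=cv2.INTER_CUBIC))
E
```

```text
7.125 [ 0.56739891 -0.10827978  0.10589167] 0.24881174743730494 [-0.11321346 -0.27157543 -1.14843963]
```

View pics/s3.png

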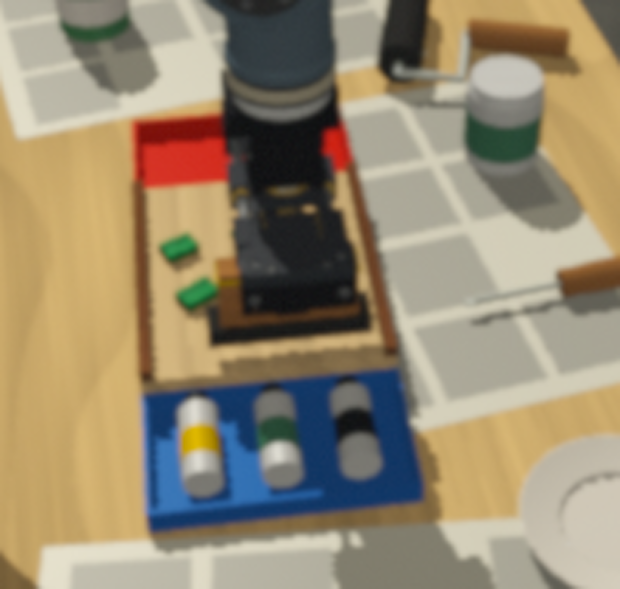

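The scraper is held level over the board, at (290,325), between the rails and behind the far offcuts; two near offcuts, at (180,247) and (197,292), are left for pass two. Lowering it now.

>>> {"api": "play_rows", "payload": {
  "commands": [
    [[0,0,-0.01],[0,0,0]],
    [[0,0,-0.02],[0,0,0]],
    [[0,0,-0.022],[0,0,0]],
    [[0,0,-0.022],[0,0,0]]
  ]
}}

```text
time_s: 7.68
position: [0.5698, -0.1096, 0.0865]
tcp_rot: [[-0.084, -0.0, 0.996], [-0.996, 0.0, -0.084], [-0.0, -1.0, -0.0]]
force: [1.3, -0.6, -1.1]
opening: 0.253
```

The scraper is just above the board with no contact. Sweeping pass one.

>>> {"api": "play_rows", "payload": {
  "commands": [
    [[0.0008,0.01,0],[0,0,0]],
    [[0.0025,0.03,0],[0,0,0]],
    [[0.0042,0.05,0],[0,0,0]],
    [[0.0059,0.07,0],[0,0,0]],
    [[0.0076,0.09,0],[0,0,0]],
    [[0.0093,0.11,0],[0,0,0]],
    [[0.011,0.13,0],[0,0,0]],
    [[0.0126,0.15,0],[0,0,0]],
    [[0.0143,0.17,0],[0,0,0]],
    [[0.016,0.19,0],[0,0,0]]
  ]
}}

```text
time_s: 8.93
position: [0.5859, 0.0818, 0.0865]
tcp_rot: [[-0.084, -0.0, 0.996], [-0.996, 0.0, -0.084], [-0.0, -1.0, -0.0]]
force: [0.0, -0.3, -0.2]
opening: 0.246
```

>>> {"api": "play_rows", "payload": {
  "commands": [
    [[0.001,0.012,0],[0,0,0]],
    [[0.002,0.024,0],[0,0,0]],
    [[0.003,0.036,0],[0,0,0]],
    [[0.003,0.036,0],[0,0,0]],
    [[0.003,0.036,0],[0,0,0]]
  ]
}}

```text
time_s: 9.55
position: [0.5888, 0.1162, 0.0865]
tcp_rot: [[-0.084, -0.0, 0.996], [-0.996, -0.0, -0.084], [0.0, -1.0, -0.0]]
force: [-0.4, 0.2, -1.3]
opening: 0.253
```

```bash
python3 - <<'E'
from h import *
s=read_state();p=np.array(s["position"]);print(s["time_s"],p,s["opening"],s["force"])
c=grab("side");save('s4',cv2.resize(c["frame"][110:300,200:400],None,fx=3.1,fy=3.1,interpolation=cv2.INTER_CUBIC))
E
```

```text
9.55 [0.58882641 0.11621524 0.08651767] 0.25277769380451526 [-0.43622095  0.16019856 -1.27449096]
```

View pics/s4.png

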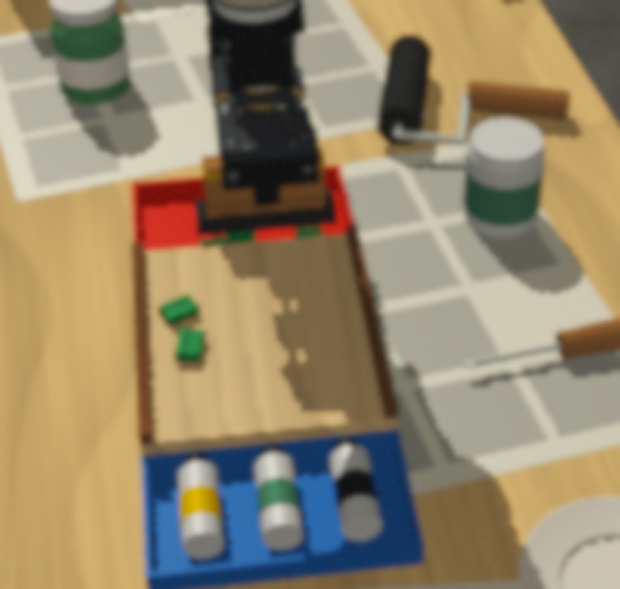

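Pass one dropped four offcuts in the red tray (green at (235,237), (310,232)). Two remain at (180,308) and (190,345). I'll lift, go back and sweep the near side.

>>> {"api": "play_rows", "payload": {
  "commands": [
    [[0,0,0.03],[0,0,0]],
    [[-0.005,-0.02,0.05],[0,0,0]],
    [[-0.02,-0.07,0.05],[0,0,0]],
    [[-0.035,-0.12,0.05],[0,0,0]],
    [[-0.05,-0.17,0.05],[0,0,0]],
    [[-0.0586,-0.21,0.05],[0,0,0]],
    [[-0.0586,-0.2222,0.05],[0,0,0]],
    [[-0.0586,-0.2222,0.02],[0,0,0]],
    [[-0.0586,-0.2222,0.0],[0,0,0]],
    [[-0.0586,-0.2222,0.0],[0,0,0]]
  ]
}}

```text
time_s: 10.85
position: [0.53, -0.1051, 0.0857]
tcp_rot: [[-0.084, -0.002, 0.996], [-0.996, 0.001, -0.084], [-0.001, -1.0, -0.002]]
force: [0.8, -0.6, 0.3]
opening: 0.248
```

>>> {"api": "play_rows", "payload": {
  "commands": [
    [[0.0008,0.01,0],[0,0,0]],
    [[0.0025,0.03,0],[0,0,0]],
    [[0.0042,0.05,0],[0,0,0]],
    [[0.0059,0.07,0],[0,0,0]],
    [[0.0076,0.09,0],[0,0,0]],
    [[0.0093,0.11,0],[0,0,0]],
    [[0.011,0.13,0],[0,0,0]],
    [[0.0126,0.15,0],[0,0,0]],
    [[0.0143,0.17,0],[0,0,0]],
    [[0.016,0.19,0],[0,0,0]]
  ]
}}

```text
time_s: 12.1
position: [0.546, 0.0862, 0.0866]
tcp_rot: [[-0.083, -0.0, 0.997], [-0.997, 0.0, -0.083], [-0.0, -1.0, -0.0]]
force: [0.2, -0.0, -1.7]
opening: 0.248
```

>>> {"api": "play_rows", "payload": {
  "commands": [
    [[0.001,0.012,0],[0,0,0]],
    [[0.002,0.024,0],[0,0,0]],
    [[0.003,0.036,0],[0,0,0]],
    [[0.003,0.036,0],[0,0,0]],
    [[0.003,0.036,0.02],[0,0,0]],
    [[0.003,0.036,0.06],[0,0,0]],
    [[0,0,0.08],[0,0,0]],
    [[-0.005,-0.05,0.08],[0,0,0]],
    [[-0.01,-0.1,0.08],[0,0,0]],
    [[-0.015,-0.15,0.08],[0,0,0]]
  ]
}}

```text
time_s: 13.35
position: [0.5308, -0.0677, 0.1667]
tcp_rot: [[-0.085, 0.0, 0.996], [-0.996, -0.0, -0.085], [0.0, -1.0, 0.0]]
force: [0.7, -0.5, -2.2]
opening: 0.251
```

```bash
python3 - <<'E'
from h import *
s=read_state();p=np.array(s["position"]);print(s["time_s"],p,s["opening"],s["force"])
c=grab("side");a=cv2.resize(c["frame"][110:300,200:400],(400,380),interpolation=cv2.INTER_CUBIC)
t=grab("top");b=cv2.resize(t["frame"][172:267,232:332],(400,380),interpolation=cv2.INTER_CUBIC)
save('s5',np.hstack([a,b]))
E
```

```text
13.35 [ 0.53078698 -0.06771377  0.16674804] 0.2509059330450406 [ 0.73726932 -0.47432687 -2.15728707]
```

View pics/s5.png

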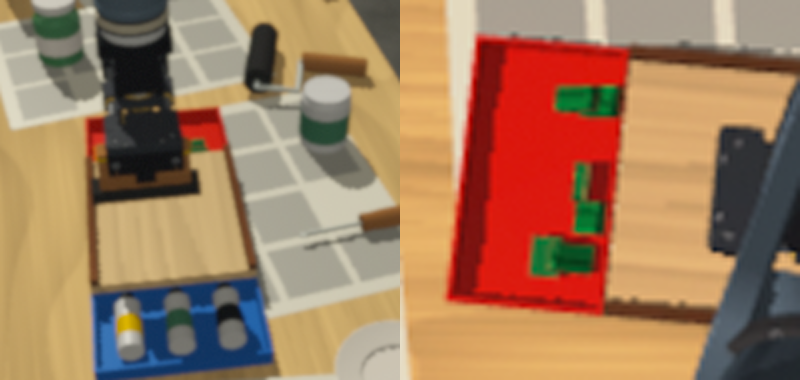

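The red tray holds green pieces at (570,98), (603,98), (582,180), (590,217), (545,255) and (575,258), and the board looks clear. I'll check heights and tray coordinates by depth.

```bash
python3 - <<'E'
from h import *
c=load("top");P=cloud(c);hsv=cv2.cvtColor(c["frame"],cv2.COLOR_RGB2HSV);H,S,V=[hsv[...,i].astype(int) for i in range(3)]
v,u=np.mgrid[:400,:640];g=(H>45)&(H<85)&(S>100)&(u>235)&(u<330)&(v>175)&(v<262)
m=cv2.connectedComponentsWithStats(g.astype(np.uint8));e=np.radians(4.8);ex=np.array([np.cos(e),-np.sin(e)]);ey=np.array([np.sin(e),np.cos(e)])
for i in range(1,m[0]):
    q=P[m[1]==i];d=q[:,:2]-[.5717,.1481];
    if len(q)>4:print(len(q),'x',np.percentile(d@ex,[5,50,95]).round(3),'y',np.percentile(d@ey,[5,50,95]).round(3),'z',np.percentile(q[:,2],[5,50,95]).round(3))
save('s6',cv2.resize(c["frame"][172:262,242:302],(400,600),interpolation=cv2.INTER_CUBIC))
E
```

```text
96 x [0.046 0.054 0.062] y [-0.048 -0.031 -0.01 ] z [0.012 0.025 0.032]
65 x [-0.037 -0.025  0.002] y [-0.048 -0.036 -0.029] z [0.013 0.024 0.032]
105 x [-0.069 -0.058 -0.048] y [-0.041 -0.02  -0.004] z [0.012 0.018 0.029]
```

View pics/s6.png

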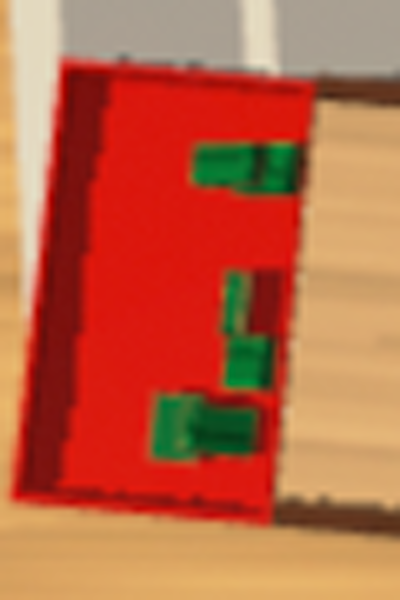

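I count six offcuts in the tray. Their surfaces are at most 32 mm high, so their undersides are below 30 mm, and they sit at y -0.048 to -0.004 m in the tray. Returning the scraper.

>>> {"api": "play_rows", "payload": {
  "commands": [
    [[0,-0.05,0],[0,0,-0.03]],
    [[0.001,-0.1,0],[0,0,-0.06]],
    [[0.002,-0.15,0],[0,0,-0.09]],
    [[0.003,-0.2,0],[0,0,-0.12]],
    [[0.004,-0.25,0],[0,0,-0.146]],
    [[0.005,-0.3,-0.02],[0,0,-0.146]],
    [[0.0055,-0.335,-0.04],[0,0,-0.146]],
    [[0.0055,-0.352,-0.06],[0,0,-0.146]],
    [[0.0055,-0.352,-0.08],[0,0,-0.146]],
    [[0.0055,-0.352,-0.08],[0,0,-0.146]]
  ]
}}

```text
time_s: 14.7
position: [0.5353, -0.4151, 0.084]
tcp_rot: [[-0.228, -0.004, 0.974], [-0.974, 0.005, -0.228], [-0.004, -1.0, -0.005]]
force: [-0.7, 0.6, -1.3]
opening: 0.255
```

>>> {"api": "play_rows", "payload": {
  "commands": [
    [[0,0,-0.01],[0,0,0]],
    [[0,0,-0.02],[0,0,0]],
    [[0,0,-0.025],[0,0,0]],
    [[0,0,-0.0275],[0,0,0]],
    [[0,0,-0.0275],[0,0,0]],
    [[0,0,-0.0275],[0,0,0]]
  ]
}}

```text
time_s: 15.45
position: [0.5369, -0.4179, 0.0594]
tcp_rot: [[-0.228, 0.0, 0.974], [-0.974, -0.0, -0.228], [0.0, -1.0, 0.001]]
force: [-0.1, -0.2, -1.5]
opening: 0.253
```

>>> {"api": "play_rows", "payload": {
  "commands": [
    [[0,0,-0.0006],[0,0,0]],
    [[0,0,-0.001],[0,0,0]],
    [[0,0,-0.001],[0,0,0]]
  ]
}}

```text
time_s: 15.82
position: [0.5368, -0.4178, 0.0583]
tcp_rot: [[-0.228, 0.0, 0.974], [-0.974, -0.0, -0.228], [0.0, -1.0, 0.0]]
force: [0.4, -0.8, -0.6]
opening: 0.249
```

Almost touching. I'll release, wait until the jaws are fully open, then rise.

>>> {"api": "play_rows", "payload": {
  "commands": [
    [[0,0,-0.0005],[0,0,0]],
    [[0,0,-0.0005],[0,0,0]],
    [[0,0,-0.0005],[0,0,0]],
    [[0,0,-0.0005],[0,0,0]],
    [[0,0,-0.0005],[0,0,0]],
    [[0,0,-0.0005],[0,0,0]],
    [[0,0,-0.0005],[0,0,0]],
    [[0,0,-0.0005],[0,0,0]]
  ],
  "gripper": 0.07
}}

```text
time_s: 16.82
position: [0.5367, -0.4177, 0.0575]
tcp_rot: [[-0.228, 0.0, 0.974], [-0.974, 0.0, -0.228], [-0.0, -1.0, 0.0]]
force: [0.3, -0.0, -1.3]
opening: 0.804
```

>>> {"api": "play_rows", "payload": {
  "commands": [
    [[0,0,0.03],[0,0,0]],
    [[0,0,0.07],[0,0,0]],
    [[0,0,0.12],[0,0,0]],
    [[-0.04,-0.03,0.16],[0,0,0]],
    [[-0.1,-0.07,0.18],[0,0,0]],
    [[-0.15,-0.1,0.18],[0,0,0]],
    [[-0.2,-0.13,0.18],[0,0,0]],
    [[-0.2,-0.13,0.18],[0,0,0]],
    [[-0.2,-0.13,0.18],[0,0,0]]
  ]
}}

```text
time_s: 17.95
position: [0.3365, -0.5476, 0.2375]
tcp_rot: [[-0.23, 0.001, 0.973], [-0.973, 0.001, -0.23], [-0.001, -1.0, 0.0]]
force: [-0.0, 0.6, 0.6]
opening: 0.805
```

```bash
python3 - <<'E'
from h import *
s=read_state();print(s["time_s"],s["position"],s["opening"],s["force"])
t=grab("top");P=cloud(t);v,u=np.mgrid[:400,:640];m=(u>440)&(u<505)&(v>195)&(v<265)&(P[...,2]>.06)&(P[...,2]<.08)
rr('grip',P[m][:,:2]);print(np.median(P[m],0))
c=grab("side");a=cv2.resize(c["frame"][100:400,180:430],(480,576));b=cv2.resize(t["frame"][170:270,240:500],(780,300))[:,:];
b2=cv2.resize(t["frame"][180:270,435:505],(300,386));save('end',np.hstack([a[:386*1],b2]) if 0 else np.hstack([a,np.vstack([b2,np.zeros((190,300,3),np.uint8)])]))
E
```

```text
17.95 [ 0.33653187 -0.54762091  0.23746602] 0.8050087925151735 [-0.04109189  0.61211148  0.55897061]
grip [ 537.9 -418. ] [ 25.1 101.5] 76.96
[ 0.53756318 -0.41728191  0.07039937]
```

View pics/end.png

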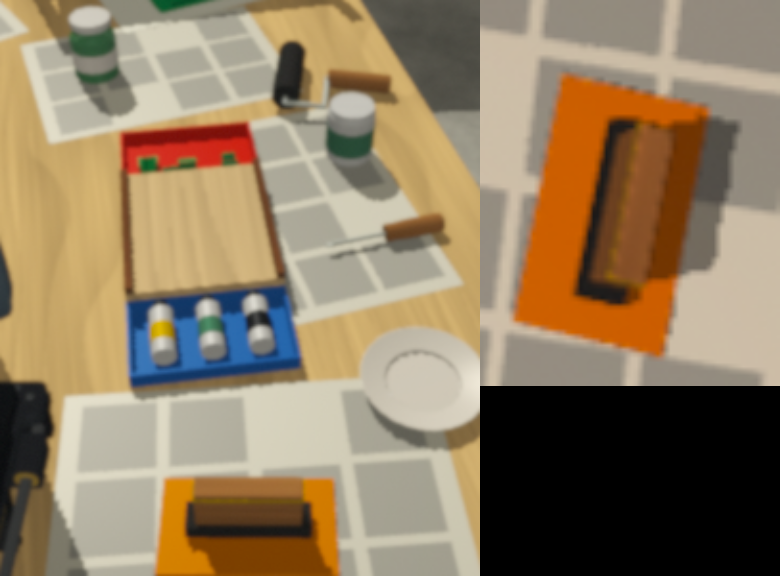

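The scraper stands upright at the mat's centre, with its top at 0.070 m. The board is clear, the offcuts are in the red tray at (148–230,162), and the other things are in place. Handing in.

```bash
python3 -c "
from rig import *
print(hand_in())"
```

```text
the job is handed in; nothing more can be done
None
```

I swept all six offcuts into the red tray with the scraper in two passes, stood the scraper back on its mat, let go, and handed the job in at about 18 s.

- **Slip on the way:** the first grasp failed because I lifted before the slow fingers had closed. The scraper stayed upright and undisturbed, and the second grasp held.
- **Offcuts:** after the second pass the top camera showed the board clear and six offcuts inside the tray. I counted them by eye, as depth merged them into three groups. Some are tilted or on edge, with surfaces at most about 32 mm above the table, so their undersides should be below 30 mm. I did not measure the undersides directly.
- **Scraper:** its top is at 70 mm, as expected when upright, and its centre is within about 2 mm of the mat's centre.
- **Other checks:** the gripper was clear of everything at the end. The last picture showed the jar, roller, palette, ink can and gouge in place, but I checked these by eye only. No check failed.

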